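# Seat the star wheel of a jar infeed on its drive pin

### The job

The white star wheel on the jar infeed unit is sitting high because the notch in its metal rim is not over the drive pin. With a fingertip, push the wheel round until the notch is above the pin, then press it down on its hub until it is fully home. Do not lift the wheel, and leave the jars, tools and other things where they stand.

Things in the scene. Friction and masses are not known exactly. Their poses are not given: they have to be found in the camera images.
- wheel_depth (a joint): How far the wheel is pressed down its spindle, m: 0 = sitting high (start), 0.010 = fully home, negative = lifted. Snug fit: the wheel stays at the height where it is left and slides down under a push of about 4 to 8 N on its hub. It cannot go down more than about 1 mm unless the notch is over the pin.
- wheel_turn (a joint): Angle of the wheel about its vertical axis, rad, growing counter-clockwise seen from above; at 0 and at every whole turn (2 pi) the notch is exactly over the pin. It turns either way without stops, against a friction of about 0.12 N m, and stays where it is left.
- hub_top (a point): Centre of the flat top of the wheel's hub, a closed metal cap 44 mm across on the wheel's vertical axis; a push here presses the wheel down. It moves with the wheel; its x axis points from the axis to the notch. The cap stands 8 mm above the top of the white star.
- star (a point): Centre of the top of the white star, 8 mm below hub_top, same axes. Star 18 mm thick, five equal lobes 72 degrees apart, 80 mm from the axis to their tips (tips about 39 mm wide), one of them over the notch. The open pockets between them, centred 36, 108, 180, 252, 324 degrees from the notch, are arcs of 34 mm radius centred 90 mm from the axis (floor 56 mm from it); closed fingertips fit in.
- flange (a point): Centre of the top of the round metal flange that carries the star, 26 mm below hub_top, same axes. The flange is 190 mm across and 6 mm thick, part of the wheel; its top closes the pockets from below. In the pocket opposite the notch it has an 18 by 22 mm window for a hidden second dowel, which lines up by itself when the notch is over the pin.
- notch (a point): The notch in the flange's rim: an open slot 18 mm wide, from 80 to 95 mm from the axis, at the tip of one lobe. The point lies 89 mm from the axis on the slot's centre line, at the flange's underside, and turns with the wheel.
- pin_top (a point): Top of the fixed round steel drive pin, 10 mm thick, 89 mm from the axis; at the start 1 mm below the flange and hidden by it. It stands on a metal lug 22 mm wide, lower than the wheel, whose end shows beyond the rim (to 121 mm from the axis) and gives the pin's direction. With the notch's middle within 4 mm of it the wheel goes down; when home it stands 3 mm above the flange.
- infeed: The fixed jar infeed unit: blue body, dark steel deck 310 by 340 mm, its top 55 mm above the table. Origin on the table straight below the wheel's axis; x axis towards the drive pin and a guide rail (182 mm from the axis, along y, top 40 mm above the deck). The deck reaches from 120 mm behind the axis to 190 mm ahead, 170 mm to either side.
- jar_left: Bystander: closed glass jar, 66 mm across and 85 mm tall, on the deck between the wheel and the rail, on the unit's +y side. Origin at the centre of its underside.
- jar_right: Bystander: the same jar on the unit's -y side of the deck. Origin at the centre of its underside.
- jar_spare: Bystander: larger closed jar, 76 mm across, 110 mm tall, on the table beside the unit. Origin at the centre of its underside.
- can: Bystander: metal can, 66 mm across, 115 mm tall, on the table beside the unit. Origin at the centre of its underside.
- label_roll: Bystander: roll of labels standing on end on the table beside the unit, 90 mm across, 60 mm tall. Origin at the centre of its underside.
- wrench: Bystander: wrench about 180 mm long lying on the table beside the unit. Origin under its middle.
- screwdriver: Bystander: screwdriver about 180 mm long lying on the table along the unit's edge opposite the rail. Origin under its middle.

How it is judged:
By the outcome, as a careful person would: the job done as asked, in the order asked, and still so for the second after the job is handed in, with the robot touching nothing.
It also fails if it takes over 61 s, if anything falls off the work surface, if the arm or the gripper's body presses on something with over 40 N, if the wrist force passes 120 N, or if a joint passes its speed limit or range.

### The arm

A 7-joint arm with a two-finger parallel gripper is mounted at the origin on the work surface. World frame = base frame: x ahead of the robot, y to its left, z up, the work surface at z = 0. Lengths are in mm, angles in rad, forces in N, time in s.
With the tool pointing down it reaches from about 400 to 875 mm from the base axis. Payload 4.4 kg.
Tool frame: the origin (TCP) lies at the very end of the fingers, on their centre line; the grasp point (between the pads) lies 19 mm behind it; y points along the fingers, x is the direction in which the jaws open and shut, and the axes are right-handed (so a half turn about y gives the same grasp; the last joint's range is limited). The gripper opens to 85 mm and grips with 20 to 120 N. Pads are 22 mm wide; open, the fingers measure 114 mm over their backs; the gripper's body (76 mm by 85 mm) begins 54 mm behind the grasp point. The pads swing forward as they close: fully open they stand 13 mm farther back than shut.
Start: joints at [1.206, 0.628, 0.038, 1.517, -0.027, 0.996, -0.02], TCP at [191.371, -621.205, 231.313] pointing down, gripper open.
Joint ranges: [-3.06, 3.06], [-0.37, 2.12], [-1.25, 1.32], [0.18, 2.47], [-1.1, 4.24], [0.23, 1.98], [-2.94, 2.94]. Speed limits (rad/s): [2.57, 2.57, 3.14, 3.14, 3.14, 3.14, 3.14].

### API

Orientations are given as [roll, pitch, yaw] about the fixed x, y, z axes, in that order (R = Rz(yaw) Ry(pitch) Rx(roll)).
In Python, from cell import readout, eyes, finish_job gives the robot as it stands. The module is installed in compiled form; this text tells all that it offers.
- The arm moves only by the tool apply_moves, never from a script. Its argument "commands" is a list that holds one entry, the list of rows, each a list of 6 numbers: the shift along the tool's x, y, z in units of 0.04 m (1.0 is 0.04 m), then the turn, a rotation vector about the tool's x, y, z in units of 5 degrees (1.0 is 5 degrees). A call has 1 to 8 rows; each row shifts and turns the pose as measured when the row begins, along the tool's axes as they then stand; what a row does not reach is not made up. A row lasts 1/12 s, in which the tool goes at most 41.7 mm and 7.16 degrees, less where a joint would pass 70% of its speed; a pose out of reach is approached as far as the arm can. A call with a number of a shift or a turn outside -1 to 1 is refused whole. A call with a gripper value outside its range is refused whole. "claw" is the finger opening in mm, from 0 to 85.4, set as the call begins (left out, the last holds). The fingers move at their own pace and stop on an object; the grip force is fixed at half the most. Time passes only in rows, so rows that do not move let the fingers close. It gives the time, the measured TCP pose, the force and the opening at its end, in the units of the state.
- readout.read_state(): the state, without advancing time (a new reading comes with each control period).
- eyes.get_image(name): name is "scene" or "top" or "wrist"; returns a dict with "image" (400x640x3 uint8, red, green, blue), "mtx" (3x3 intrinsics, pixels), "rvec" (rotation vector, rad) and "tvec" (3), from world to camera coordinates, as OpenCV has them. Camera axes: x right, y down, z forward; pixel columns grow to the right and rows downward; lengths in mm; the calibration is good to about 2 mm. A picture is of the moment at which its call begins. There is no depth.
- finish_job(): hands the job in, once; it reports no verdict.
The state is a dict: "clock": time; "qpos": joint angles; "qd": joint speeds; "tau": joint torques, N m; "eef_pos": TCP position; "tool_rot": TCP orientation; "force": force on the tool from outside, world axes, zero at the start; "torque": the same for the moment, N m; "width": finger opening in mm.
Only numpy, scipy, OpenCV 4.12 (cv2) and the standard library are available. Lean on these libraries where they do the work, as an engineer would, in place of code of your own. Each camera call takes 0.05 s, during which the arm holds its last target. There are 200 camera calls.

## Working session

There is one attempt and no reset: what is moved stays moved. The work goes in short steps, Python scripts to look and compute and a tool call to move; the robot and the scene stay as the last step left them, time stands still between calls to the robot, and variables do not carry over. Pictures are saved under pics/ and viewed, about 8 in all and at most 12, crops included, and the job is handed in when it is done.

Besides the shell and the picture viewer there is one more tool, called after ">>>" by a JSON object that holds its "op" and its "data", one argument or row to a line. apply_moves: Moves the arm, as the interface text tells. Shifts and turns lie within -1 to 1; 1 stands for 0.04 m of shift or 5 degrees of turn. Its arguments: {"type":"object","properties":{"commands":{"type":"array"},"claw":{"type":"number"}},"required":["commands"]}

```bash
mkdir -p pics; cat > h.py <<'E'
import numpy as np, cv2
from cell import readout, eyes, finish_job
def cam(name):
    d=eyes.get_image(name); R,_=cv2.Rodrigues(np.array(d['rvec'],float)); return d['image'],np.array(d['mtx'],float),R,np.array(d['tvec'],float).reshape(3)
def ray(c,uv,z):
    _,K,R,t=c; o=-R.T@t; d=R.T@np.linalg.inv(K)@np.array([uv[0],uv[1],1.]); return o+d*(z-o[2])/d[2]
def proj(c,P):
    _,K,R,t=c; p=K@(R@np.asarray(P,float)+t); return p[:2]/p[2]
def save(c,n): cv2.imwrite('pics/'+n+'.png',cv2.cvtColor(c[0],cv2.COLOR_RGB2BGR))
E
python3 - <<'E'
from h import *
a=cam('top');b=cam('scene')
save(a,'top0');save(b,'scene0')
for c in(a,b): print(c[1].round(1).tolist(),(-c[2].T@c[3]).round(0), c[2].round(2).tolist())
print(readout.read_state())
E
```

```text
[[428.0, 0.0, 316.7], [0.0, 428.0, 199.7], [0.0, 0.0, 1.0]] [ 498.   33. 1143.] [[0.01, -1.0, -0.03], [-1.0, -0.0, -0.07], [0.07, 0.03, -1.0]]
[[381.4, 0.0, 317.0], [0.0, 381.4, 196.3], [0.0, 0.0, 1.0]] [1214.  113.  720.] [[-0.13, 0.99, 0.02], [0.68, 0.1, -0.72], [-0.72, -0.08, -0.69]]
{'clock': 0.1, 'qpos': array([ 1.20623356,  0.62922199,  0.03842862,  1.51826142, -0.0270012 ,
        0.99635022, -0.01999063]), 'qd': array([-8.05465085e-04, -1.56594951e-03,  5.63949537e-05, -2.41780120e-03,
       -1.14058160e-04,  1.06787626e-03,  2.04930968e-03]), 'tau': array([ 2.25057942e-03, -5.64537299e+01,  1.22991163e+00, -1.93975639e+01,
        1.12529975e-02,  5.39485918e-03, -2.98774125e-05]), 'eef_pos': array([ 191.19021533, -620.64810999,  230.50339154]), 'tool_rot': array([-1.5708018 ,  0.00172369, -1.27201164]), 'force': array([ 0.02944591, -0.82834421,  0.09447891]), 'torque': array([-0.04529662,  0.02356841,  0.03366706]), 'width': 85.76574190468831}
```

View pics/top0.png

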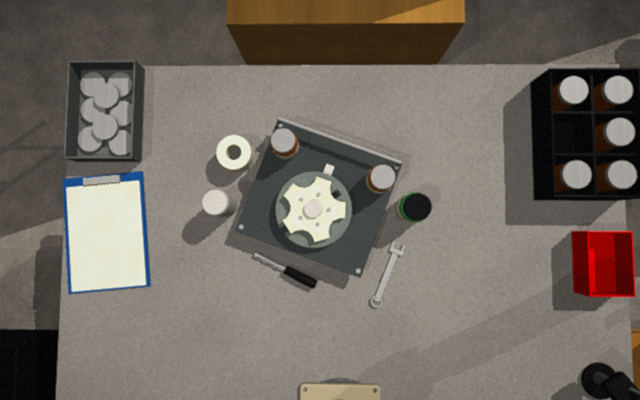

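View pics/scene0.png

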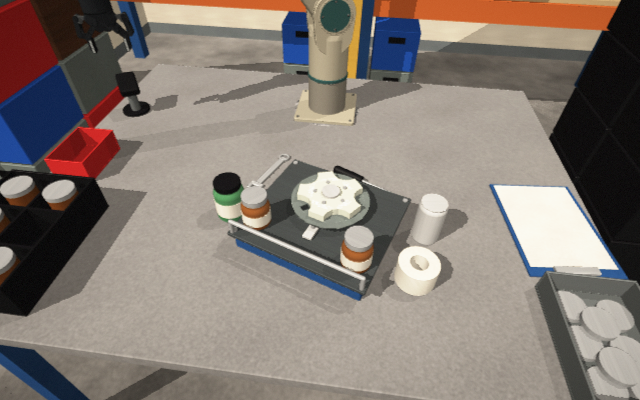

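The top view shows the wheel near (313,209), with the lug at about (328,170). A dark mark shows at (337,194). The jars, rail, can and other items stand around the wheel. I'll zoom in on the wheel.

```bash
python3 - <<'E'
import cv2
a=cv2.imread('pics/top0.png')[155:265,255:375]; b=cv2.imread('pics/scene0.png')[155:255,275:385]
a=cv2.resize(a,(400*1,int(400*110/120)),interpolation=3); b=cv2.resize(b,(400,366),interpolation=3)
cv2.imwrite('pics/z0.png',cv2.hconcat([a,b]))
E
```

```text
(no output)
```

View pics/z0.png

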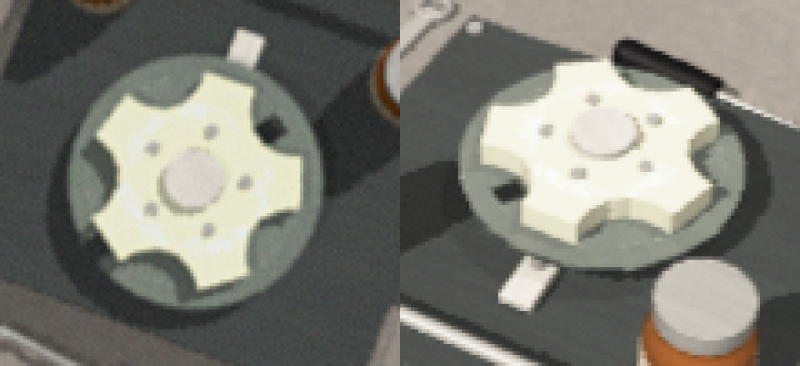

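```bash
python3 - <<'E'
from h import *
a=cam('top');b=cam('scene')
def star(c,box):
    x0,y0,x1,y1=box; im=c[0][y0:y1,x0:x1].astype(int)
    m=(im.min(2)>120).astype(np.uint8)
    n,l,s,ce=cv2.connectedComponentsWithStats(m); i=1+np.argmax(s[1:,4]); print(s[i],ce[i]+[x0,y0]); return ce[i]+[x0,y0]
sa=star(a,(270,165,360,255))
def ln(c,uv):
    o=-c[2].T@c[3]; d=ray(c,uv,0)-o; return o,d/np.linalg.norm(d)
def tri(u,v):
    (o,d),(p,e)=ln(a,u),ln(b,v); A=np.array([d,-e]).T; s=np.linalg.lstsq(A,p-o,rcond=None)[0]
    return (o+d*s[0]).round(1),(p+e*s[1]).round(1)
print('hub',tri((312.9,208.4),(331.4,191.3)))
# window zoom coords
print('window',tri((255+270*.3,155+130*.3),(275+112*.275,155+190*.275)))
print('lugend',tri((255+249*.3,155+33*.3),(275+115*.275,155+300*.275)))
for z in(80,90,100,110,120): print(z,ray(a,sa,z).round(1))
for p in((279,122),(401,161),(359,276),(228,243)): print(ray(a,p,55).round(0))
E
```

```text
[   7   11   69   66 2711] [312.35337514 208.14607156]
hub (array([549.2,  69.4, 101.7]), array([549.1,  70.4, 101.7]))
window (array([586.7,  12.7,  76.9]), array([586.5,  14.4,  76.8]))
lugend (array([662.8,  28.6,  58.2]), array([662.9,  27.8,  58.3]))
80 [550.9  71.5  80. ]
90 [550.4  71.1  90. ]
100 [549.9  70.8 100. ]
110 [549.4  70.4 110. ]
120 [548.9  70.1 120. ]
[775. 160.  55.]
[ 674. -153.   55.]
[382. -46.  55.]
[462. 287.  55.]
```

Measurements so far:

| Quantity | Value |
|---|---|
| Wheel axis | about (549.5, 70.5) |
| Hub top height | about 102 mm |
| Flange top height | about 76 mm |
| Pin direction | about -20° |
| Window direction | about -57°, which puts the notch at about 123° |

The wheel needs about 143° clockwise. I'll start in the pocket at 231° and push round the back side, which is clear of the jars. First I'll shut the gripper and bring the yaw to 0.

>>> {"op": "apply_moves", "data": {
  "commands": [
    [[0, 0, 0.5, 0, -1, 0], [0, 0, 0.5, 0, -1, 0], [0, 0, 0.5, 0, -1, 0], [0, 0, 0.5, 0, -1, 0], [0, 0, 0.5, 0, -1, 0], [0, 0, 0.5, 0, -1, 0], [0, 0, 0.5, 0, -1, 0], [0, 0, 0.5, 0, -1, 0]]
  ],
  "claw": 0
}}

```text
clock: 0.87
eef_pos: [317.4, -531.3, 227.7]
tool_rot: [-1.574, 0.006, -0.554]
force: [0.3, -0.6, -0.3]
width: 0.1
```

>>> {"op": "apply_moves", "data": {
  "commands": [
    [[0, 0, 0.7, 0, -1, 0], [0, 0, 0.7, 0, -1, 0], [0, 0, 0.7, 0, -1, 0], [0, 0, 0.7, 0, -1, 0], [0, 0, 0.7, 0, -1, 0], [0, 0, 0.7, 0, -1, 0], [0, 0, 0.7, 0, -1, 0], [0, 0, 0.7, 0, 0, 0]]
  ]
}}

```text
clock: 1.53
eef_pos: [373.1, -310.0, 225.9]
tool_rot: [-1.572, 0.004, 0.093]
force: [0.4, 0.6, 0.7]
width: -0.3
```

>>> {"op": "apply_moves", "data": {
  "commands": [
    [[0.4, 0, 1, 0, 1, 0], [0.4, 0, 1, 0, 0, 0], [0.4, 0, 1, 0, 0, 0], [0.4, 0, 1, 0, 0, 0], [0.4, 0, 1, 0, 0, 0], [0.4, 0, 1, 0, 0, 0], [0.4, 0, 1, 0, 0, 0], [0.4, 0, 1, 0, 0, 0]]
  ]
}}

```text
clock: 2.2
eef_pos: [489.7, 2.1, 224.8]
tool_rot: [-1.575, 0.006, -0.012]
force: [0.5, 0.2, -0.8]
width: -0.1
```

```bash
python3 - <<'E'
from h import *
c=cam('wrist'); save(c,'w1'); print(-c[2].T@c[3], proj(c,[549.5,70.5,102]),readout.read_state()['eef_pos'],readout.read_state()['tool_rot'])
E
```

```text
[491.40557784  71.07311195 367.23589217] [393.05362185 116.59409274] [493.49335818  13.04843773 225.52229012] [-1.56675688e+00  5.53049626e-05 -5.41540368e-05]
```

View pics/w1.png

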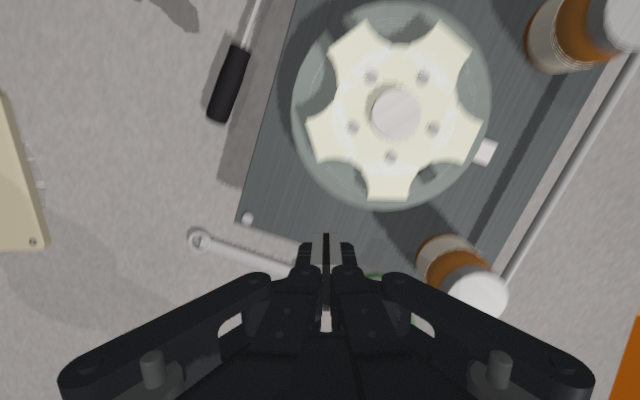

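The wrist view shows the hub at (396,113), the lug at (485,152), the window at (428,172) and the open target pocket at about (335,175). I'll cast rays for these.

```bash
python3 - <<'E'
from h import *
c=cam('wrist')
h=ray(c,(396,113),102)
for n,p,z in(('lug',(485,152),60),('win',(428,172),76),('pocket',(337,178),76)):
    q=ray(c,p,z); d=q-h; print(n,q.round(1),np.linalg.norm(d[:2]).round(1),np.degrees(np.arctan2(d[1],d[0])).round(1))
s=readout.read_state(); print(h,s['eef_pos'],s['tool_rot'])
E
```

```text
lug [663.5  47.3  60. ] 114.3 -20.0
win [599.   28.5  76. ] 72.0 -53.4
pocket [505.2  22.2  76. ] 81.8 -128.4
[556.08989951  86.29695731 102.        ] [491.92791148   8.91913837 225.27877663] [-1.56953174e+00  2.17512386e-03  3.67085240e-04]
```

The arm was still settling between that image and this pose. I'll measure again within a single image.

```bash
cat >> h.py <<'E'
def comps(c,lo=130,amin=60):
    im=c[0].astype(int); m=((im.min(2)>lo)).astype(np.uint8)
    n,l,s,ce=cv2.connectedComponentsWithStats(m); return [(s[i],ce[i]) for i in range(1,n) if s[i][4]>amin]
E
python3 - <<'E'
from h import *
for k in range(3):
    c=cam('wrist'); print((-c[2].T@c[3]).round(1), readout.read_state()['eef_pos'].round(1))
    for s,ce in comps(c,150):
        if s[0]>280 and s[0]<500 and s[1]<200: print(s,ce.round(1),ray(c,ce,94).round(1),ray(c,ce,60).round(1))
print(c[1])
save(c,'w2')
E
```

```text
[492.3  77.1 368.1] [490.3   4.5 224.8]
[ 450    0  190  338 9136] [566. 191.] [727.7   8.7  94. ] [7.569e+02 2.000e-01 6.000e+01]
[  302    36   174   175 18649] [389.9 122.3] [550.9  73.7  94. ] [558.1  73.3  60. ]
[467 153  24  24 333] [478.5 164.3] [638.1  35.   94. ] [656.2  29.7  60. ]
[491.4  73.2 367.4] [489.3   1.5 224.5]
[ 449    0  191  340 8555] [560.5 202.8] [722.  -9.  94.] [750.6 -19.2  60. ]
[  304    29   176   177 19051] [392.6 116.2] [551.1  74.   94. ] [558.5  74.1  60. ]
[470 147  24  24 343] [481.9 158.9] [638.1  34.7  94. ] [656.4  30.   60. ]
[490.9  70.4 367. ] [ 4.888e+02 -3.000e-01  2.244e+02]
[  305    24   177   178 19327] [394.1 111.8] [551.2  74.3  94. ] [558.7  74.8  60. ]
[ 449   58  191  280 6411] [539.9 258.1] [711.7 -73.3  94. ] [739.2 -91.2  60. ]
[472 143  24  25 346] [483.9 155. ] [638.1  34.6  94. ] [656.5  30.1  60. ]
[[287.07029846   0.         325.75477949]
 [  0.         287.07029846 198.19795706]
 [  0.           0.           1.        ]]
```

>>> {"op": "apply_moves", "data": {
  "commands": [
    [[0.3, 0, 0.3, 0, 0, 0], [0, 0.5, 0, 0, 0, 0], [0, 0.5, 0, 0, 0, 0], [0, 0.5, 0, 0, 0, 0], [0, 0.5, 0, 0, 0, 0], [0, 0, 0, 0, 0, 0], [0, 0, 0, 0, 0, 0], [0, 0, 0, 0, 0, 0]]
  ]
}}

```text
clock: 3.12
eef_pos: [498.1, -6.9, 142.8]
tool_rot: [-1.585, 0.008, -0.039]
force: [0.6, 0.3, 0.6]
width: 0.2
```

>>> {"op": "apply_moves", "data": {
  "commands": [
    [[0.15, 0, 0.55, 0.1, -0.4, 0], [0, 0.4, 0, 0, 0, 0], [0, 0, 0, 0, 0, 0], [0, 0, 0, 0, 0, 0]]
  ]
}}

```text
clock: 3.45
eef_pos: [508.4, 13.6, 131.0]
tool_rot: [-1.575, 0.0, -0.007]
force: [0.6, 0.5, 0.4]
width: 0.0
```

```bash
python3 -c "
from h import *
s=readout.read_state();print(s['eef_pos'],s['tool_rot'],s['qpos'])"
```

```text
[508.4492301   13.6450031  130.98460129] [-1.57529367e+00  1.88064494e-04 -6.56300149e-03] [ 0.12357805  0.59202002 -0.30688628  1.99871517  0.31291892  0.59655171
 -0.40180451]
```

>>> {"op": "apply_moves", "data": {
  "commands": [
    [[-0.05, 0.5, 0, 0, 0, 0], [0, 0.4, 0, 0, 0, 0], [0, 0.2, 0.05, 0, 0, 0], [0, 0, 0, 0, 0, 0], [0, 0, 0, 0, 0, 0]]
  ]
}}

```text
clock: 3.87
eef_pos: [509.6, 13.5, 91.4]
tool_rot: [-1.578, -0.007, -0.009]
force: [0.4, 0.1, 0.6]
width: 0.3
```

>>> {"op": "apply_moves", "data": {
  "commands": [
    [[0, 0.15, 0, 0, 0, 0], [-0.23, 0.05, 0.19, 0, 0, 0], [-0.22, 0, 0.22, 0, 0, 0], [-0.18, 0, 0.25, 0, 0, 0], [0, 0, 0, 0, 0, 0]]
  ]
}}

```text
clock: 4.28
eef_pos: [484.5, 39.2, 85.4]
tool_rot: [-1.58, -0.012, -0.014]
force: [-0.1, 0.9, 1.3]
width: -0.1
```

>>> {"op": "apply_moves", "data": {
  "commands": [
    [[-0.11, 0, 0.28, 0, 0, 0], [-0.06, 0, 0.29, 0, 0, 0], [-0.01, 0, 0.3, 0, 0, 0], [0.04, 0, 0.3, 0, 0, 0], [0, 0, 0, 0, 0, 0]]
  ]
}}

```text
clock: 4.7
eef_pos: [478.2, 87.3, 86.2]
tool_rot: [-1.582, -0.013, -0.014]
force: [-0.4, 0.6, -0.1]
width: 0.2
```

```bash
python3 - <<'E'
from h import *
a=cam('top'); b=cam('wrist')
i=cv2.resize(a[0][155:265,255:375],(436,400),interpolation=3); j=cv2.resize(b[0],(360,225)); j=cv2.copyMakeBorder(j,0,175,0,0,0)
cv2.imwrite('pics/z3.png',cv2.cvtColor(cv2.hconcat([i,j]),4)); print(readout.read_state()['eef_pos'])
E
```

```text
[478.08737504  84.95303361  86.09669287]
```

View pics/z3.png

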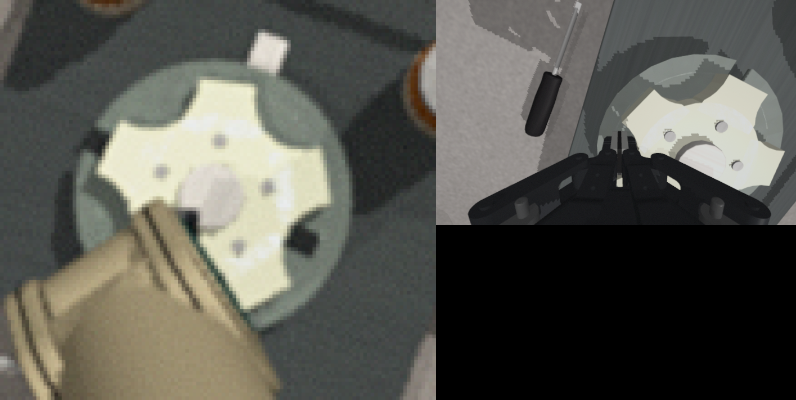

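The wheel turned about 59° clockwise: the window is now at about 243° and the notch at about 64°, with about 84° left. The tip is well placed in the pocket, so I'll continue.

>>> {"op": "apply_moves", "data": {
  "commands": [
    [[0.08, 0, 0.29, 0, 0, 0], [0.13, 0, 0.27, 0, 0, 0], [0.18, 0, 0.24, 0, 0, 0], [0.22, 0, 0.21, 0, 0, 0], [0.25, 0, 0.17, 0, 0, 0], [0, 0, 0, 0, 0, 0]]
  ]
}}

```text
clock: 5.3
eef_pos: [513.2, 131.4, 85.1]
tool_rot: [-1.588, -0.005, -0.021]
force: [0.7, 0.0, -0.1]
width: 0.1
```

>>> {"op": "apply_moves", "data": {
  "commands": [
    [[0.24, 0, 0.2, 0, 0, 0], [0.28, 0, 0.12, 0, 0, 0], [0, 0, 0, 0, 0, 0], [0, 0, 0, 0, 0, 0]]
  ]
}}

```text
clock: 5.63
eef_pos: [533.8, 146.6, 84.1]
tool_rot: [-1.586, -0.003, -0.02]
force: [-0.6, -0.0, 0.0]
width: -0.0
```

```bash
python3 - <<'E'
from h import *
a=cam('top'); b=cam('scene')
i=cv2.resize(a[0][155:265,255:375],(436,400),interpolation=3); j=cv2.resize(b[0][155:255,275:365],(360,400),interpolation=3)
cv2.imwrite('pics/z4.png',cv2.cvtColor(cv2.hconcat([i,j]),4)); print(readout.read_state()['eef_pos'])
E
```

```text
[533.61947669 146.18941404  84.27660356]
```

View pics/z4.png

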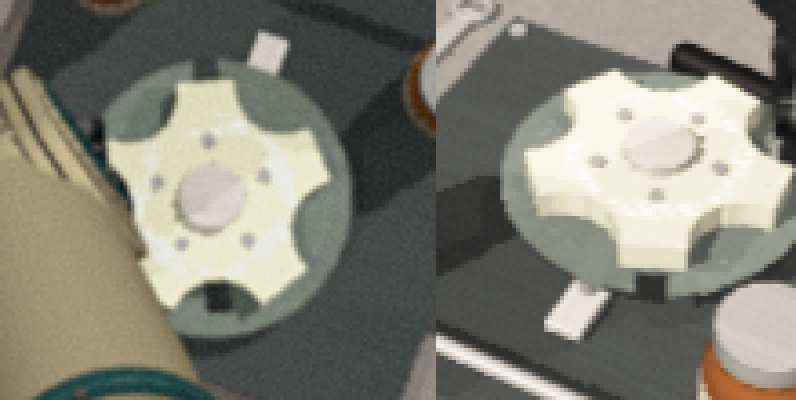

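The notch now shows at zoom (206,68) and the window at (219,296). The lug is at (268,53), about 20° further clockwise. I'll compute the angle from these.

```bash
python3 - <<'E'
from h import *
a=cam('top'); k=436/120
f=lambda u,v,z: ray(a,((u+.5)/k+254.5,(v+.5)/k+154.5),z)
n=f(206,68,76);w=f(219,296,76);h=f(211,196,102);l=f(268,53,62)
an=lambda d:np.degrees(np.arctan2(d[1],d[0]))
print(n,w,h,l); print('nw',an(n-w),'hn',an(n-h),'lug',an(l-h))
E
```

```text
[638.56806297  74.76385277  76.        ] [481.5306878   64.83817936  76.        ] [548.73079072  69.8366387  102.        ] [651.08591819  31.9322814   62.        ]
nw 3.616614780183288 hn 3.1392984727292377 lug -20.320700560858366
```

>>> {"op": "apply_moves", "data": {
  "commands": [
    [[0.2, 0, 0, 0, 0, 0], [0.2, 0, -0.02, 0, 0, 0], [0, 0, 0, 0, 0, 0], [0, 0, 0, 0, 0, 0]]
  ]
}}

```text
clock: 6.12
eef_pos: [548.5, 144.4, 84.4]
tool_rot: [-1.587, 0.001, -0.02]
force: [-2.3, 1.1, -0.2]
width: -0.0
```

```bash
cat > ang.py <<'E'
from h import *
import sys
# notch & window: dark blobs on flange plane in the top view
a=cam('top'); R=[]
C=np.array([549.5,70.7])
k=6
W=np.zeros((400,400,3),np.uint8) # rectified flange plane z=76, 0.6mm/px
S=0.6
P=np.array([proj(a,[C[0]+dx,C[1]+dy,76]) for dx,dy in((-120,-120),(120,-120),(120,120),(-120,120))],np.float32)
D=np.array([(0,0),(400,0),(400,400),(0,400)],np.float32)
im=cv2.warpPerspective(a[0],cv2.getPerspectiveTransform(P,D),(400,400),flags=cv2.INTER_CUBIC)
g=cv2.cvtColor(im,cv2.COLOR_RGB2GRAY).astype(float)
ph=np.radians(np.arange(-60,60,1))
prof=np.mean([g[(200+r/S*np.sin(ph)).astype(int),(200+r/S*np.cos(ph)).astype(int)] for r in(84,87,90)],0)
print(np.c_[np.arange(-60,60,1),prof.round()].astype(int)[::2].tolist())
print(readout.read_state()['eef_pos'].round(1))
cv2.imwrite('pics/%s.png'%sys.argv[1],cv2.cvtColor(im[::-1],4))
E
python3 ang.py f1
```

```text
[[-60, 126], [-58, 123], [-56, 121], [-54, 119], [-52, 116], [-50, 115], [-48, 114], [-46, 116], [-44, 112], [-42, 116], [-40, 113], [-38, 115], [-36, 115], [-34, 116], [-32, 116], [-30, 117], [-28, 116], [-26, 115], [-24, 111], [-22, 115], [-20, 118], [-18, 115], [-16, 115], [-14, 95], [-12, 59], [-10, 60], [-8, 61], [-6, 57], [-4, 65], [-2, 94], [0, 114], [2, 116], [4, 117], [6, 115], [8, 114], [10, 117], [12, 115], [14, 114], [16, 114], [18, 115], [20, 114], [22, 114], [24, 115], [26, 115], [28, 114], [30, 116], [32, 111], [34, 112], [36, 114], [38, 115], [40, 117], [42, 120], [44, 123], [46, 125], [48, 126], [50, 132], [52, 108], [54, 76], [56, 51], [58, 54]]
[548.4 144.4  84.4]
```

>>> {"op": "apply_moves", "data": {
  "commands": [
    [[0.15, 0, 0, 0, 0, 0], [0.15, 0, -0.04, 0, 0, 0], [0, 0, 0, 0, 0, 0], [0, 0, 0, 0, 0, 0]]
  ]
}}

```text
clock: 6.5
eef_pos: [560.6, 142.0, 84.1]
tool_rot: [-1.588, 0.003, -0.021]
force: [-2.2, 1.2, -0.1]
width: -0.2
```

```bash
python3 ang.py f2 | cut -c150-600
```

```text
, 115], [-34, 113], [-32, 114], [-30, 118], [-28, 118], [-26, 111], [-24, 120], [-22, 137], [-20, 144], [-18, 163], [-16, 190], [-14, 147], [-12, 91], [-10, 112], [-8, 116], [-6, 115], [-4, 116], [-2, 114], [0, 114], [2, 115], [4, 114], [6, 116], [8, 113], [10, 115], [12, 114], [14, 113], [16, 116], [18, 113], [20, 113], [22, 112], [24, 111], [26, 113], [28, 113], [30, 111], [32, 113], [34, 115], [36, 112], [38, 114], [40, 119], [42, 120], [44, 12
```

>>> {"op": "apply_moves", "data": {
  "commands": [
    [[0.08, 0, -0.02, 0, 0, 0], [0, 0, 0, 0, 0, 0], [0, 0, 0, 0, 0, 0]]
  ]
}}

```text
clock: 6.8
eef_pos: [564.3, 140.7, 84.2]
tool_rot: [-1.588, 0.002, -0.021]
force: [-1.5, 0.2, -0.1]
width: 0.0
```

```bash
python3 ang.py f3 | cut -c150-400; python3 - <<'E'
import cv2
i=cv2.imread('pics/f3.png')[130:330,240:400]; cv2.imwrite('pics/f3z.png',cv2.resize(i,(480,600),interpolation=2))
from h import *
s=readout.read_state(); print(s['eef_pos'],s['force'])
E
```

```text
, 113], [-34, 114], [-32, 114], [-30, 113], [-28, 143], [-26, 192], [-24, 175], [-22, 145], [-20, 141], [-18, 162], [-16, 166], [-14, 126], [-12, 115], [-10, 117], [-8, 116], [-6, 115], [-4, 113], [-2, 114], [0, 115], [2, 113], [4, 115], [6, 114], [8,

[564.25984403 140.68363998  84.15048703] [-1.07040801  0.29007854 -0.10754957]
```

View pics/f3z.png

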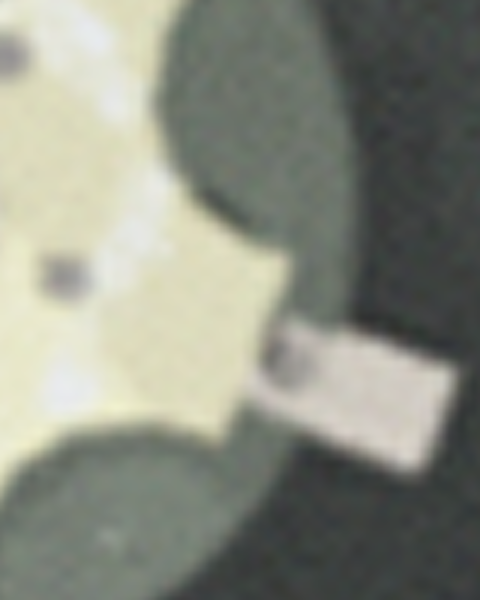

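Through the notch the pin shows as a dark round at crop (285,360), centred within the slot, which spans about -28° to -14° against a pin at about -20.5°. I'll back off, rise and go over the hub.

>>> {"op": "apply_moves", "data": {
  "commands": [
    [[-0.2, 0, 0, 0, 0, 0], [0, -0.5, 0, 0, 0, 0], [0, -0.7, 0, 0, 0, 0], [0, 0, 0, 0.2, -0.2, 0], [0, 0, -0.6, 0, 0, 0], [0, 0, -0.7, 0, 0, 0], [0, 0, -0.2, 0, 0, 0], [0, 0, 0, 0, 0, 0]]
  ]
}}

```text
clock: 7.52
eef_pos: [554.3, 81.5, 135.0]
tool_rot: [-1.57, -0.002, 0.002]
force: [0.3, 1.2, -0.4]
width: -0.2
```

>>> {"op": "apply_moves", "data": {
  "commands": [
    [[0, 0, 0, 0, 0, 0], [0, 0, 0, 0, 0, 0]]
  ]
}}

```text
clock: 7.68
eef_pos: [554.1, 81.9, 135.1]
tool_rot: [-1.57, -0.002, 0.001]
force: [-0.6, -0.0, 1.1]
width: -0.2
```

>>> {"op": "apply_moves", "data": {
  "commands": [
    [[-0.1, 0.2, -0.27, 0, 0, 0], [0, 0.3, 0, 0, 0, 0], [0, 0, 0, 0, 0, 0], [0, 0, 0, 0, 0, 0]]
  ]
}}

```text
clock: 8.02
eef_pos: [550.4, 77.5, 115.0]
tool_rot: [-1.566, -0.004, 0.008]
force: [0.2, 0.5, 0.3]
width: 0.1
```

```bash
python3 ang.py f4 | cut -c150-400
```

```text
, 115], [-34, 115], [-32, 117], [-30, 115], [-28, 144], [-26, 197], [-24, 177], [-22, 147], [-20, 147], [-18, 167], [-16, 167], [-14, 139], [-12, 149], [-10, 161], [-8, 165], [-6, 163], [-4, 151], [-2, 106], [0, 94], [2, 145], [4, 163], [6, 158], [8,
```

Notch still aligned. Centring over the hub, then pressing down gently.

>>> {"op": "apply_moves", "data": {
  "commands": [
    [[0, 0.1, -0.18, 0, 0, 0], [0, 0.1, 0, 0, 0, 0], [0, 0.1, 0, 0, 0, 0], [0, 0, 0, 0, 0, 0]]
  ]
}}

```text
clock: 8.4
eef_pos: [551.7, 73.1, 103.8]
tool_rot: [-1.563, -0.008, 0.012]
force: [-0.7, -0.4, 0.4]
width: -0.4
```

>>> {"op": "apply_moves", "data": {
  "commands": [
    [[0, 0.08, 0, 0, 0, 0], [0, 0.08, 0, 0, 0, 0]]
  ]
}}

```text
clock: 8.57
eef_pos: [552.1, 73.1, 98.2]
tool_rot: [-1.564, -0.009, 0.012]
force: [-2.0, -0.3, 6.7]
width: 0.1
```

>>> {"op": "apply_moves", "data": {
  "commands": [
    [[0, 0.1, 0, 0, 0, 0], [0, 0.1, 0, 0, 0, 0]]
  ]
}}

```text
clock: 8.73
eef_pos: [552.9, 73.5, 96.1]
tool_rot: [-1.566, -0.011, 0.011]
force: [-14.8, -2.4, 58.0]
width: -0.2
```

>>> {"op": "apply_moves", "data": {
  "commands": [
    [[0, 0.1, 0, 0, 0, 0], [0, 0.1, 0, 0, 0, 0]]
  ]
}}

```text
clock: 8.9
eef_pos: [552.6, 73.4, 96.4]
tool_rot: [-1.569, -0.013, 0.011]
force: [-9.4, -1.4, 34.9]
width: 0.2
```

The tool stopped at z≈96 with 58 N, which may not be home. I'll release and look.

>>> {"op": "apply_moves", "data": {
  "commands": [
    [[0, -0.5, 0, 0.1, 0, 0], [0, -0.8, 0, 0, 0, 0], [0, -0.8, 0, 0, 0, 0], [0, 0, -1, 0, 0, 0], [0, 0, -1, 0, 0, 0], [0, 0, -1, 0, 0, 0], [0, 0, -0.5, 0, 0, 0], [0, 0, 0, 0, 0, 0]]
  ]
}}

```text
clock: 9.57
eef_pos: [555.8, -69.6, 186.4]
tool_rot: [-1.561, -0.022, 0.02]
force: [0.2, 0.0, 0.2]
width: 0.4
```

```bash
python3 ang.py f5 | cut -c150-600;  python3 - <<'E'
from h import *
b=cam('scene'); w=cam('wrist'); save(w,'w5'); save(b,'s5')
i=cv2.imread('pics/f5.png')[130:330,240:400]; i=cv2.resize(i,(400,500),interpolation=2)
j=cv2.resize(b[0][165:255,295:367],(400,500),interpolation=2)[:,:,::-1]
cv2.imwrite('pics/z5.png',cv2.hconcat([i,j]))
E
```

```text
, 116], [-34, 122], [-32, 122], [-30, 116], [-28, 131], [-26, 175], [-24, 175], [-22, 157], [-20, 156], [-18, 169], [-16, 157], [-14, 123], [-12, 119], [-10, 125], [-8, 125], [-6, 125], [-4, 129], [-2, 128], [0, 129], [2, 128], [4, 128], [6, 127], [8, 128], [10, 126], [12, 128], [14, 128], [16, 126], [18, 128], [20, 124], [22, 125], [24, 125], [26, 124], [28, 125], [30, 127], [32, 128], [34, 126], [36, 125], [38, 126], [40, 125], [42, 123], [44, 1
```

View pics/z5.png

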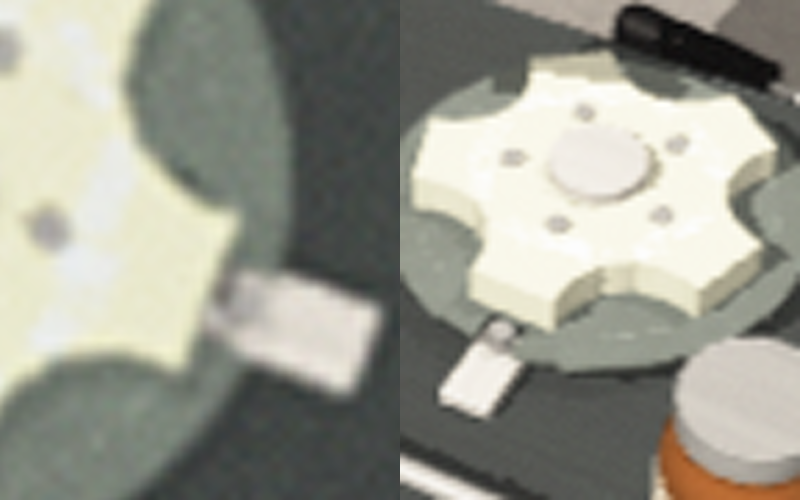

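The scene view shows the pin standing up through the notch at (500,330), and the hub about 3 px lower than at the start. I'll quantify the drop.

```bash
python3 - <<'E'
from h import *
c=cam('scene'); t=cam('top')
def hub(im,box):
    x0,y0,x1,y1=box; s=cv2.resize(im[y0:y1,x0:x1],None,fx=4,fy=4,interpolation=2).astype(int)
    m=((s.max(2)-s.min(2)<22)&(s.min(2)>110)).astype(np.uint8); m=cv2.morphologyEx(m,cv2.MORPH_OPEN,np.ones((9,9)))
    n,l,st,ce=cv2.connectedComponentsWithStats(m); i=1+np.argmax(st[1:,4]); return (ce[i]-1.5)/4+[x0,y0],st[i]/4
for n in('scene0','s5'):
    p,s=hub(cv2.imread('pics/%s.png'%n)[:,:,::-1],(315,175,348,208)); print(n,p,s)
print('expected px/10mm',proj(c,[549.5,70.5,102])-proj(c,[549.5,70.5,92]))
for n,im in(('top0',cv2.imread('pics/top0.png')[:,:,::-1]),('top',t[0])): print(n,hub(im,(297,193,330,226)))
s=readout.read_state(); print(s['eef_pos'],s['force'],s['clock'])
E
```

```text
scene0 [330.73740497 191.27341837] [   0.     0.    33.    33.  3880.5]
s5 [330.3989666  193.66879576] [0.000e+00 3.000e+00 3.300e+01 3.000e+01 3.278e+03]
expected px/10mm [ 0.17443064 -3.05265526]
top0 (array([312.65789141, 208.55555556]), array([  7.25,   7.25,  17.5 ,  17.75, 990.  ]))
top (array([312.80994376, 208.82534509]), array([  7.75,   7.25,  17.25,  18.  , 978.  ]))
[555.92864637 -61.06660273 186.47175837] [-0.39810503  0.0076103   0.13240394] 9.8167
```

```bash
python3 - <<'E'
from h import *
A=cv2.imread('pics/scene0.png',0).astype(np.float32);B=cv2.imread('pics/s5.png',0).astype(np.float32)
A3=cv2.imread('pics/scene0.png');B3=cv2.imread('pics/s5.png')
def ecc(a,b,box):
    x0,y0,x1,y1=box; M=np.eye(2,3,dtype=np.float32)
    cc,M=cv2.findTransformECC(a[y0:y1,x0:x1],b,np.array([[1,0,x0],[0,1,y0]],np.float32),cv2.MOTION_TRANSLATION,(3,100,1e-5),None,3); return cc,M[:,2]-[x0,y0]
for n,b in(('hub',(318,180,345,203)),('hub2',(312,178,350,208)),('star',(290,166,372,226)),('fixed: jar',(340,225,376,275)),('fixed: can',(415,190,450,245))):
    print(n,ecc(A,B,b))
    s=[cv2.cvtColor(i,cv2.COLOR_BGR2LAB)[:,:,2].astype(np.float32) for i in(A3,B3)]
    if n[0]!='f': print('  b-chan',ecc(s[0],s[1],b))
E
```

```text
Traceback (most recent call last):
cv2.error: OpenCV(4.12.0) /io/opencv/modules/video/src/ecc.cpp:589: error: (-7:Iterations do not converge) The algorithm stopped before its convergence. The correlation is going to be minimized. Images may be uncorrelated or non-overlapped in function 'findTransformECC'
```

```bash
python3 - <<'E'
from h import *
up=lambda n:cv2.resize(cv2.imread('pics/%s.png'%n),None,fx=8,fy=8,interpolation=2)
A,B=up('scene0'),up('s5')
for n,(x0,y0,x1,y1) in(('hub',(318,180,345,203)),('hub2',(312,178,350,208)),('star',(290,166,372,226)),('jar',(340,225,376,275)),('can',(412,190,450,245))):
    r=cv2.matchTemplate(B[(y0-8)*8:(y1+8)*8,(x0-8)*8:(x1+8)*8],A[y0*8:y1*8,x0*8:x1*8],cv2.TM_CCOEFF_NORMED)
    _,v,_,p=cv2.minMaxLoc(r); print(n,round(v,3),np.array(p)/8-8)
E
```

```text
hub 0.955 [-0.125  3.125]
hub2 0.948 [-0.125  3.125]
star 0.903 [-0.125  2.75 ]
jar 0.98 [0. 0.]
can 0.999 [0. 0.]
```

The hub dropped 3.1 px, and 10 mm of travel should give 3.05 px. The second push also ended on a hard stop. The jar and can patches show no shift, and the arm is clear, so I'll hand in.

```bash
python3 -c "
from cell import finish_job
print(finish_job())"
```

```text
the job is handed in; nothing more can be done
None
```

I turned the wheel about 143° clockwise with the closed fingertips in one pocket until the notch was over the drive pin. Then I pressed the hub down to a hard stop, backed off clear of everything and handed the job in after about 10 s on the robot's clock.

**Turn:** Before pressing, the notch was centred at about -21° and the pin and lug at about -20.5°. After pressing, the pin shows standing up through the notch.

**Depth:** In the scene camera the hub dropped 3.1 px, where 10 mm should give 3.05 px. A match on the whole star gave 2.75 px, or about 9 mm. The push ended on a hard stop at tool height 96 mm, with up to 58 N read.

**Disagreement:** The tool stopped about 4 mm higher than my first camera estimate of the hub height predicted for fully home. No force showed at tool height 103.8 mm, although the hub should already have been touched there if it was going to be home at 96 mm. I think the force had relaxed because the arm was holding still, but I did not confirm that. I relied on the image drop, the hard stop and the visible pin.

**Other objects:** The scene-camera patches I checked on one deck jar and the white container beside the unit showed no shift. I did not measure the other things; the arm was not taken near them.

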